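Strip a clamped stack of gauge blocks and pile its spacer plates

TASK

Push the spring-loaded pawl off the ratchet wheel and keep it off until the clamp arm has swung right off the stack. Then take the stack apart from the top: lift the upper spacer plate off and lay it centrally on the small square plate rest, slide the two steel gauge blocks, without lifting them, all the way off the lower plate onto the railed deck at the end of the fixture, and lay the lower spacer plate on top of the first so that the two make a neat pile with flush edges. Let go of everything, tip no block or plate over, and leave the small parts lying around where they are.

Things in the scene. Friction and masses are not known exactly. Their poses are not given: they have to be found in the camera images.
- fixture: Fixed clamp fixture, base 284 x 96 x 8 mm. Origin on the bench under the stack; x along the stack to the ratchet (to the robot's right, at most 0.2 rad off), y to the pawl pin's side, z up. In mm: rib under the stack 36 wide, top z 20; stop lug x 59 to 67 up to z 24; ratchet wheel (radius 24, z 28 to 38) and arm's hub (to z 65) about (110, 0); pawl pivot at (134, 30).
- clamp_arm (a joint): Angle (rad) of the dark clamp arm, 132 x 16 mm, z 54 to 62 mm. At 0 to 0.12 the pawl holds it over the stack, along the fixture's -x, 2 mm above the upper plate. A spring opens it: with the pawl held off for 1 to 2 s it swings by itself over the fixture's -y side to its stop at 1.9 and stays, clear of the stack. Let go early, the pawl catches the next tooth.
- pawl (a joint): Angle of the sprung pawl (rad): 0 = in the ratchet wheel's teeth (its stop), off the teeth above about 0.27, far stop 0.6. A light spring returns it. Pushing it takes about 3 to 6 N at its pin.
- pawl_pin (a point): Upright steel thumb pin on the pawl's tail, 10 mm thick, z 29 to 70 mm; point on its axis at z 55. At rest at (134, 65) mm in the fixture frame; push it along the fixture's -x, 10 to 15 mm (arc of 35 mm radius about the pawl pivot); the space on its +x side is free. Axes turn with the pawl; at angle 0 they are the fixture's.
- deck_mid (a point): Middle of the top of the slide-off deck at the fixture's -x end (axes as the fixture's), 25.5 mm above the bench, level with the lower plate's top: 64 mm long (x), 72 mm wide between low rails along its sides and a wall at its far (-x) end, all 10 mm high. The stack side is open. The lower plate's end butts against the deck, which keeps it from sliding along.
- upper_plate_mid (a point): Centre (half-way up) of the upper aluminium spacer plate, plain and flat, 108 (its x) x 60 (its y) x 6 mm with four small holes, 0.12 kg, lying on the two gauge blocks, centre 49 mm above the bench. z up.
- lower_plate_mid (a point): Centre of the lower spacer plate, the same as the upper one, under the gauge blocks on the fixture's rib (its long edges overhang the rib), centre 23 mm above the bench. z up.
- block_1_mid (a point): Centre of a ground steel gauge block, 25 (its x) x 50 (its y) x 20 mm (z), 0.18 kg, lying on the lower plate near the deck, its length across the plate; centre 36 mm above the bench.
- block_2_mid (a point): Centre of the other, equal gauge block, further from the deck (10 to 30 mm between the two). A push along the fixture's -x on its +x side moves both; there are at least 55 mm free between it and the ratchet wheel.
- block_1: The same gauge block 1; origin at the centre of its underside.
- block_2: The same gauge block 2; origin at the centre of its underside.
- upper_plate: The same upper plate; origin at the centre of its underside.
- lower_plate: The same lower plate; origin at the centre of its underside.
- rest_top (a point): Centre of the top of the fixed plate rest, 18 mm high: base 72 x 72 x 6 mm, square boss 44 x 44 mm in its middle; plates are piled on it in any direction. It stands either between robot and sensor unit (tall, from x 0.52, y -0.28 to -0.03; lay the plates along x there) or behind the fixture, between sensor unit and vice (73 mm high, y below -0.5; lay them along y).
- label_box: Card box, 55 x 85 x 35 mm, fixed, in the place where the rest is not; origin at the centre of its underside. An obstacle.
- connector: Small metal D connector, 41 x 33 x 15 mm, lying loose; leave it.
- bolt: Loose socket head screw, 44 mm long, 13 mm high; leave it.
- usb_stick: Loose memory stick, 53 x 18 x 8 mm; leave it.
- adapter: Loose coaxial adapter, 31 mm long, 12 mm high; leave it.

How it is judged:
By the outcome, as a careful person would: the job done as asked, in the order asked, and still so for the second after the job is handed in, with the robot touching nothing.
It also fails if it takes over 72 s, if anything falls off the work surface, if the arm or the gripper's body presses on something with over 40 N, if the wrist force passes 120 N, or if a joint passes its speed limit or range.

ROBOT

A 7-joint arm with a two-finger parallel gripper is mounted at the origin on a cart in front of the work surface, level with it; the furniture and walls round the work are solid. World frame = base frame: x ahead of the robot, y to its left, z up, the work surface at z = 0. Lengths are in m, angles in rad, forces in N, time in s.
With the tool pointing down it reaches from about 0.425 to 0.875 m from the base axis. Payload 9.9 kg.
Tool frame: the origin (TCP) lies at the centre of the arm's flange, where the gripper is bolted on; the fingertips stand 173 mm ahead of it and the grasp point (between the pads) lies 155 mm ahead of it; z points along the fingers, y is the line along which they close (so a half turn about z gives the same grasp; the last joint's range is limited). The gripper opens to 85 mm and grips with 20 to 120 N. Pads are 22 mm wide; open, the fingers measure 114 mm over their backs; the gripper's body (76 mm by 85 mm) begins 54 mm behind the grasp point. The pads swing forward as they close: fully open they stand 13 mm farther back than shut.
Start: joints at [1.263, 0.576, 0.025, 1.437, -0.015, 1.129, -0.057], TCP at [0.15, -0.658, 0.405] pointing down, gripper open.
Joint ranges: [-2.76, 2.76], [-0.34, 2.15], [-1.52, 1.57], [0.19, 2.46], [-1.09, 4.23], [0.17, 1.99], [-2.82, 2.82]. Speed limits (rad/s): [2.22, 2.22, 3.01, 3.01, 3.14, 3.14, 3.14].

INTERFACE

Orientations are given as a rotation vector (axis times angle).
In Python, from station import arm, vision, ticket gives the robot as it stands.
- The arm moves only by the shell command python3 -m crank 'ROWS' [FORCE]. ROWS is text: rows parted by semicolons, each of 7 numbers parted by spaces: the shift along the tool's x, y, z in mm, then the turn, a rotation vector about the tool's x, y, z in degrees, then the opening, from -1 (shut) to 1 (fully open), so that 0 is half open. In form: tx ty tz rx ry rz jaw; .... A call has 1 to 8 rows; each row shifts and turns the commanded pose from where the row before left it, along the tool's axes as they then stand; what a row does not reach is not made up. A row lasts 1/10 s, in which the tool goes at most 50 mm and 8.59 degrees, less where a joint would pass 70% of its speed; a pose out of reach is approached as far as the arm can. A call with a gripper value outside its range is refused whole. The fingers move at their own pace and stop on an object; FORCE is the grip in N (left out, the last holds). Time passes only in rows, so rows that do not move let the fingers close. It gives the time, the measured TCP pose, the force, the opening and the grip force at its end, in the units of the state.
- arm.state(): the state, without advancing time (a new reading comes with each control period).
- vision.get_image(name): name is "scene" or "top" or "wrist"; returns a dict with "pixels" (420x560x3 uint8, blue, green, red), "intrinsics" (3x3 intrinsics, pixels), "k1" (the pictures are not rectified: a ray, as slopes to the right and down, at radius r is drawn at 1 + k1 r^2 times it, then the intrinsics apply), "view" (4x4, takes a point from world to camera coordinates). Camera axes: x right, y down, z forward; pixel columns grow to the right and rows downward; lengths in m; the calibration is good to about 2 mm. A picture is of the moment at which its call begins. There is no depth.
- ticket.sign_off(): hands the job in; it is judged then, once.
The state is a dict: "time": time; "qpos": joint angles; "dq": joint speeds; "tau": joint torques, N m; "position": TCP position; "tcp_rot": TCP orientation; "wrist_force": force on the tool from outside, world axes, zero at the start; "wrist_torque": the same for the moment, N m; "gripper_width": finger opening in m; "gripper_force": force on a finger pad.
Only numpy, scipy, OpenCV 4.12 (cv2) and the standard library are available. Lean on these libraries where they do the work, as an engineer would, in place of code of your own. Each camera call takes 0.05 s, during which the arm holds its last target. There are 200 camera calls.

## Working session

There is one attempt and no reset: what is moved stays moved. The work goes in short steps, Python scripts to look and compute and a shell command to move; the robot and the scene stay as the last step left them, time stands still between calls to the robot, and variables do not carry over. Pictures are saved under pics/ and viewed, at most 10 in all, crops included, and the job is handed in when it is done.

```bash
mkdir -p pics; ls; cat > h.py <<'E'
import numpy as np, cv2
from station import arm, vision, ticket
from scipy.spatial.transform import Rotation as R
def get(n,f=None):
    d=vision.get_image(n)
    if f: cv2.imwrite('pics/'+f,d['pixels'])
    return d
def pix(d,P):
    V=np.array(d['view']);K=np.array(d['intrinsics']);P=np.atleast_2d(P)
    c=P@V[:3,:3].T+V[:3,3];s=c[:,:2]/c[:,2:];s=s*(1+d['k1']*(s**2).sum(1,keepdims=True))
    return s*[K[0,0],K[1,1]]+K[:2,2]
def ray(d,uv):
    V=np.array(d['view']);K=np.array(d['intrinsics']);uv=np.atleast_2d(uv).astype(float)
    s=(uv-K[:2,2])/[K[0,0],K[1,1]];t=s.copy()
    for _ in range(20): t=s/(1+d['k1']*(t**2).sum(1,keepdims=True))
    D=np.c_[t,np.ones(len(t))]@V[:3,:3]
    return -V[:3,:3].T@V[:3,3],D
def onz(d,uv,z):
    o,D=ray(d,uv);return o+D*((z-o[2])/D[:,2:])
E
python3 - <<'E'
from h import *
np.set_printoptions(precision=4,suppress=True)
for n in('top','scene','wrist'):
    d=get(n,n+'0.png');V=np.array(d['view']);print(n,-V[:3,:3].T@V[:3,3],V[2,:3],d['intrinsics'],d['k1'])
s=arm.state();print(s)
E
```

```text
pics
top [ 0.4138 -0.035   1.3386] [ 0.1008  0.0165 -0.9948] [[490.4282   0.     280.7253]
 [  0.     490.4282 208.3492]
 [  0.       0.       1.    ]] 0.03499521043822535
scene [-0.5901  0.6708  0.9516] [ 0.7015 -0.4479 -0.5544] [[464.8729   0.     279.5827]
 [  0.     464.8729 211.7069]
 [  0.       0.       1.    ]] 0.030180083901336575
wrist [ 0.2309 -0.6401  0.3721] [-0.3191 -0.0705 -0.9451] [[297.0037   0.     276.9734]
 [  0.     297.0037 214.3664]
 [  0.       0.       1.    ]] 0.018864760543981167
{'time': 0.15, 'qpos': array([ 1.2632,  0.5763,  0.0249,  1.4377, -0.015 ,  1.129 , -0.0565]), 'dq': array([-0.0005, -0.0024, -0.0005, -0.0029, -0.0008, -0.001 , -0.0009]), 'tau': array([  0.0035, -76.6261,   2.2528, -28.6178,   0.0155,   0.0099,
         0.    ]), 'position': array([ 0.1498, -0.658 ,  0.404 ]), 'tcp_rot': array([-3.1207, -0.3507,  0.0004]), 'wrist_force': array([ 0.2941,  0.3902, -0.7435]), 'wrist_torque': array([ 0.0289, -0.0078, -0.0334]), 'gripper_force': 0.0, 'gripper_width': 0.08545977645738849}
```

View pics/top0.png

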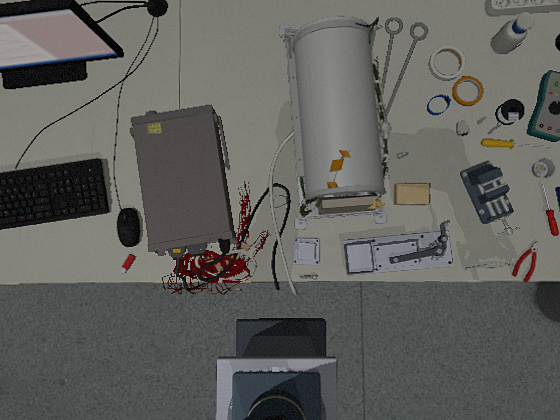

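View pics/scene0.png

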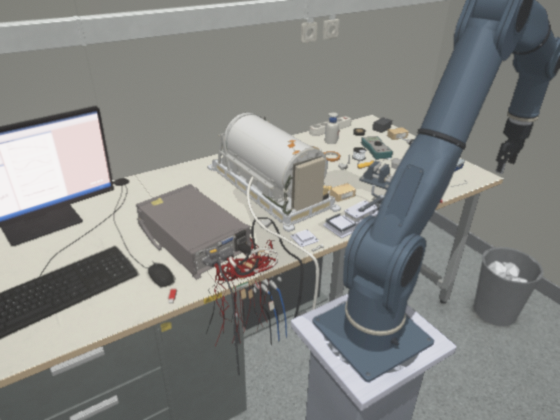

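The top view shows the fixture at about (345–452, 222–272), deck at its left end (358,258), pawl side up (444,228). The rest is at (307,250) and the label box at (412,193). I'll enlarge that part.

```bash
python3 - <<'E'
from h import *
np.set_printoptions(precision=4,suppress=True)
p=cv2.imread('pics/top0.png');c=p[210:285,285:465]
c=cv2.resize(c,(792,330),interpolation=cv2.INTER_CUBIC);cv2.imwrite('pics/top0c.png',c)
d=get('top')
print(onz(d,[[307,250],[358,258],[444,228],[344,248],[452,260]],0.02))
E
```

```text
[[ 0.4349 -0.0828  0.02  ]
 [ 0.413  -0.2183  0.02  ]
 [ 0.4916 -0.4482  0.02  ]
 [ 0.4397 -0.1816  0.02  ]
 [ 0.4067 -0.4657  0.02  ]]
```

View pics/top0c.png

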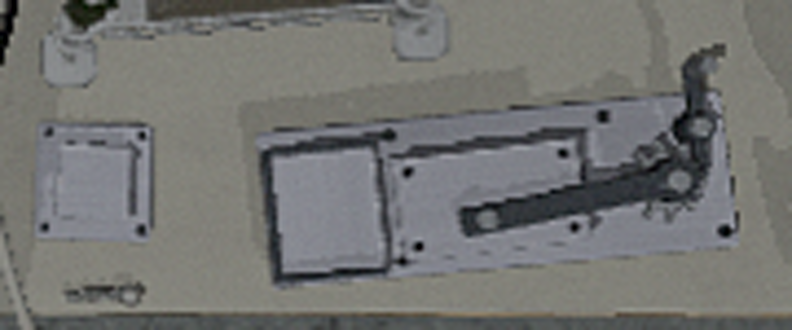

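Clear view: plate holes at crop (408,173),(563,153),(574,228),(418,246), hub (680,180), pin top about (715,50), rest base corners (38,126)–(154,240).

```bash
python3 - <<'E'
from h import *
np.set_printoptions(precision=4,suppress=True)
d=get('top');f=lambda a,z:onz(d,(np.array(a,float)+.5)/4.4-.5+[285,210],z)
H=f([(408,173),(563,153),(574,228),(418,246)],.052);print('plate',H.mean(0),H,np.linalg.norm(np.diff(H,axis=0),axis=1))
hub=f([(680,180)],.065)[0];pin=f([(715,50)],.07)[0];piv=f([(700,126)],.05)[0]
B=f([(720,92),(738,243),(275,285),(257,133)],.008);print('base',B,np.linalg.norm(np.diff(B,axis=0),axis=1))
D=f([(268,148),(380,140),(390,268),(280,278)],.0355);print('deck',D.mean(0),D)
Rr=f([(38,126),(152,124),(154,240),(38,240)],.006);print('rest',Rr.mean(0),Rr)
u=(H[1]-H[0]+H[2]-H[3]);ub=B[1]-B[2]+B[0]-B[3]
for v in(u,ub,hub-D.mean(0)):print('dir',np.arctan2(v[1],v[0]))
print('hub',hub,'pin',pin,'piv',piv)
a=np.arctan2(ub[1],ub[0]);ex=np.array([np.cos(a),np.sin(a),0]);ey=np.array([-ex[1],ex[0],0])
for n,p in(('hub',hub),('pin',pin),('piv',piv),('deck',D.mean(0)),('plate',H.mean(0)),('base',B.mean(0))):print(n,(p-hub)@ex*1e3+110,(p-hub)@ey*1e3)
E
```

```text
plate [ 0.4202 -0.3125  0.052 ] [[ 0.4362 -0.2645  0.052 ]
 [ 0.4476 -0.3558  0.052 ]
 [ 0.4035 -0.3607  0.052 ]
 [ 0.3933 -0.2692  0.052 ]] [0.092  0.0443 0.092 ]
base [[ 0.4854 -0.463   0.008 ]
 [ 0.3938 -0.4699  0.008 ]
 [ 0.3694 -0.1899  0.008 ]
 [ 0.4619 -0.1808  0.008 ]] [0.0919 0.2811 0.093 ]
deck [ 0.4157 -0.2201  0.0355] [[ 0.4519 -0.1842  0.0355]
 [ 0.4563 -0.2513  0.0355]
 [ 0.3801 -0.2553  0.0355]
 [ 0.3745 -0.1898  0.0355]]
rest [ 0.4323 -0.0814  0.006 ] [[ 0.4671 -0.0464  0.006 ]
 [ 0.4679 -0.1166  0.006 ]
 [ 0.3969 -0.1168  0.006 ]
 [ 0.3973 -0.0458  0.006 ]]
dir -1.4535015837596874
dir -1.4857268497406952
dir -1.4931121118040793
hub [ 0.4312 -0.4195  0.065 ] pin [ 0.5066 -0.4411  0.07  ] piv [ 0.4631 -0.437   0.05  ]
hub 110.0 0.0
pin 137.9526161076627 73.31318328380094
piv 130.10713517691414 30.335653541782495
deck -89.99211480521782 1.4770210318187496
plate 2.4797859254531147 -1.9264800079812394
base 16.416367060303187 4.399560117325498
```

```bash
python3 -m crank '38 -10 0 0 0 0 -1;38 -10 0 0 0 0 -1;38 -10 0 0 0 0 -1;38 -10 0 0 0 0 -1;38 -10 0 0 0 0 -1;38 -10 0 0 0 0 -1;38 -10 0 0 0 0 -1;38 -10 0 0 0 0 -1'; python3 -m crank '38 -10 0 0 0 0 -1;38 -10 0 0 0 0 -1;0 0 10 0 0 -8.2 -1;0 0 10 0 0 -8.2 -1;0 0 10 0 0 -8.2 -1;0 0 10 0 0 -8.2 -1;0 0 10 0 0 -8.2 -1;0 0 10 0 0 -8.2 -1'; python3 -m crank '0 0 10 0 0 -8.2 -1;0 0 10 0 0 -8.2 -1;0 0 10 0 0 -8.2 -1;0 0 10 0 0 -8.2 -1;0 0 0 0 0 0 -1;0 0 0 0 0 0 -1'
cat >> h.py <<'E'
a=-1.487;O=np.array([.422,-.3099,0])
def setf(a_,O_):
    global a,O;a=a_;O=np.array(O_)
def fr():
    return np.array([[np.cos(a),-np.sin(a),0],[np.sin(a),np.cos(a),0],[0,0,1]])
def F2W(p): return np.atleast_2d(p)/1e3@fr().T+O
def W2F(p): return (np.atleast_2d(p)-O)@fr()*1e3
def st():
    s=arm.state();Rt=R.from_rotvec(s['tcp_rot']).as_matrix()
    print('t',s['time'],'pos',np.round(s['position'],4),'F',np.round(W2F(s['position'])[0],1),'toolx yaw',round(np.arctan2(Rt[1,0],Rt[0,0]),4),'tz',np.round(Rt[:,2],3),'f',np.round(s['wrist_force'],1),'w',round(s['gripper_width'],4),'gf',round(s['gripper_force'],1))
    return s,Rt
E
python3 - <<'E'
from h import *
st();d=get('wrist','w1.png')
print(pix(d,F2W([[134,65,70],[134,30,40],[110,0,65],[0,0,52]])))
E
```

```text
time: 1.05
position: [0.4298, -0.5118, 0.4047]
tcp_rot: [-3.122, -0.351, 0.0]
wrist_force: [0.9, -0.4, -0.2]
gripper_width: 0.0001
gripper_force: 0.0
time: 1.85
position: [0.4981, -0.4763, 0.3441]
tcp_rot: [-2.688, -1.626, 0.0]
wrist_force: [0.0, 0.1, 0.4]
gripper_width: -0.0002
gripper_force: 0.0
time: 2.45
position: [0.498, -0.4765, 0.3047]
tcp_rot: [-2.131, -2.308, -0.0]
wrist_force: [0.7, -0.0, 0.7]
gripper_width: -0.0002
gripper_force: 0.0
t 2.45 pos [ 0.498  -0.4765  0.3047] F [172.4  61.8 304.7] toolx yaw 1.6505 tz [-0.  0. -1.] f [ 0.7 -0.   0.7] w -0.0002 gf 0.0
[[282.96725944 180.85884072]
 [237.99377076 172.71873068]
 [187.83209838 145.04010453]
 [174.13249546 -46.50316671]]
```

View pics/w1.png

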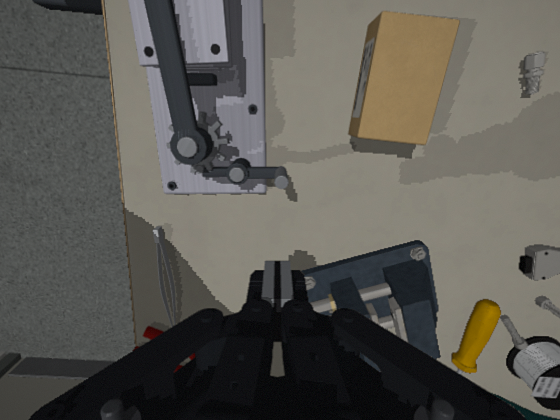

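Pin top at (281,181), predicted (283,181): the frame fits. The vice corner at (308,270) needs a clearance check.

```bash
python3 - <<'E'
from h import *
d=get('wrist')
for z in(0,.03,.073):print(z,np.round(W2F(onz(d,[(305,272),(420,241),(300,300)],z))))
E
```

```text
0 [[247.  90.   0.]
 [212. 204.   0.]
 [281.  85.   0.]]
0.03 [[229.  87.  30.]
 [198. 188.  30.]
 [260.  83.  30.]]
0.073 [[204.  82.  73.]
 [179. 166.  73.]
 [230.  79.  73.]]
```

```bash
python3 -m crank '5 3 20 0 0 0 -1;0 0 20 0 0 0 -1;0 0 25 0 0 0 -1;0 0 22 0 0 0 -1;0 0 0 0 0 0 -1;8 0 0 0 0 0 -1;4 0 0 0 0 0 -1;0 0 0 0 0 0 -1'
python3 -m crank '4 0 0 0 0 0 -1;4 0 0 0 0 0 -1;4 0 0 0 0 0 -1;4 0 0 0 0 0 -1;0 0 0 0 0 0 -1;0 0 0 0 0 0 -1'
python3 - <<'E'
from h import *
st();d=get('wrist','w2.png')
E
```

```text
time: 3.35
position: [0.5004, -0.4582, 0.2194]
tcp_rot: [2.124, 2.312, 0.001]
wrist_force: [0.4, -0.6, 0.3]
gripper_width: 0.0004
gripper_force: 0.0
time: 3.95
position: [0.4983, -0.4431, 0.2177]
tcp_rot: [-2.126, -2.313, 0.0]
wrist_force: [-0.3, -0.9, 1.6]
gripper_width: -0.0002
gripper_force: 0.8
t 3.95 pos [ 0.4983 -0.4431  0.2177] F [139.2  64.9 217.7] toolx yaw 1.6551 tz [-0.  0. -1.] f [-0.3 -0.9  1.6] w -0.0002 gf 0.8
```

View pics/w2.png

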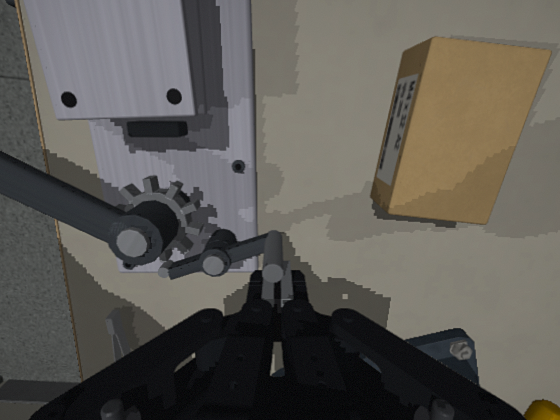

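The pawl is off the teeth, pin at (272,270), and the clamp arm is swinging open to the lower left. I keep holding.

```bash
python3 -m crank '1 0 0 0 0 0 -1;0 0 0 0 0 0 -1;0 0 0 0 0 0 -1;0 0 0 0 0 0 -1;0 0 0 0 0 0 -1;0 0 0 0 0 0 -1;0 0 0 0 0 0 -1;0 0 0 0 0 0 -1' >/dev/null;python3 -m crank '0 0 0 0 0 0 -1;0 0 0 0 0 0 -1;0 0 0 0 0 0 -1;0 0 0 0 0 0 -1;0 0 0 0 0 0 -1;0 0 0 0 0 0 -1;0 0 0 0 0 0 -1;0 0 0 0 0 0 -1'
python3 - <<'E'
from h import *
st()
t=get('top')['pixels'][205:290,280:470];w=get('wrist')['pixels']
cv2.imwrite('pics/c3.png',np.vstack([cv2.resize(t,(560,250),interpolation=cv2.INTER_CUBIC),w[:300]]))
E
```

```text
time: 5.6
position: [0.4982, -0.4422, 0.2177]
tcp_rot: [-2.126, -2.313, 0.0]
wrist_force: [-1.4, -2.8, -0.3]
gripper_width: 0.0
gripper_force: 1.1
t 5.6 pos [ 0.4982 -0.4422  0.2177] F [138.2  64.9 217.7] toolx yaw 1.655 tz [-0.  0. -1.] f [-1.4 -2.8 -0.3] w 0.0 gf 1.1
```

View pics/c3.png

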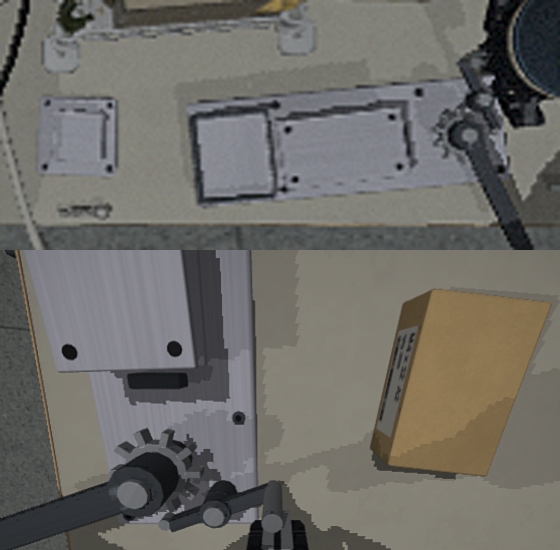

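Arm at its stop, pointing toward the robot past the −y edge, well clear of the stack. Release the pawl, rise and look at the plate.

```bash
python3 -m crank '-6 0 0 0 0 0 -1;-12 0 0 0 0 0 -1;0 0 -40 0 0 0 -1;0 0 -40 0 0 0 -1;25 -20 -40 0 0 0 1;40 -25 0 0 0 0 1;40 -20 0 0 0 0 1;10 0 0 0 0 0 1'; python3 -m crank '0 0 0 0 0 0 1;0 0 0 0 0 0 1'
python3 - <<'E'
from h import *
st();d=get('wrist','w4.png')
print(pix(d,F2W([[2.5+i,-2+j,52] for i,j in((-46,22),(46,22),(46,-22),(-46,-22))])))
E
```

```text
time: 6.5
position: [0.4235, -0.3486, 0.3372]
tcp_rot: [-2.123, -2.312, 0.001]
wrist_force: [0.6, -0.6, 0.0]
gripper_width: 0.0582
gripper_force: 0.0
time: 6.7
position: [0.4267, -0.3528, 0.337]
tcp_rot: [2.125, 2.312, 0.0]
wrist_force: [0.9, -0.9, 0.5]
gripper_width: 0.0849
gripper_force: 0.0
t 6.7 pos [ 0.4267 -0.3528  0.337 ] F [ 43.1   1.1 337. ] toolx yaw 1.6547 tz [ 0.001 -0.001 -1.   ] f [ 0.9 -0.9  0.5] w 0.0849 gf 0.0
[[301.60443148 107.35781591]
 [298.76742775 215.87076463]
 [250.03839118 215.86848043]
 [246.59511951 107.33566251]]
```

View pics/w4.png

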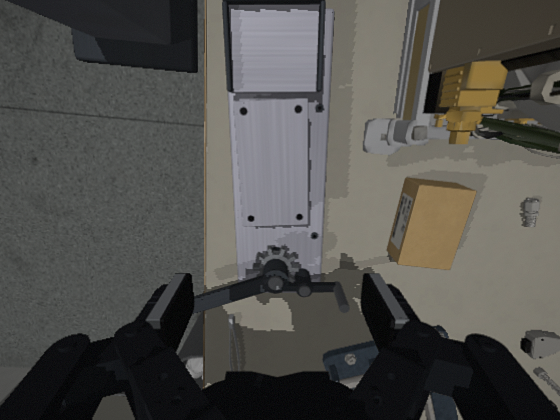

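Plate holes at about (243,111), (298,109), (299,217), (250,219). I refine with centroids.

```bash
cat >> h.py <<'E'
def holes(d,px,z,r=6):
    g=cv2.cvtColor(d['pixels'],cv2.COLOR_BGR2GRAY).astype(float);o=[]
    for u,v in px:
        u,v=int(round(u)),int(round(v));p=g[v-r:v+r+1,u-r:u+r+1];w=np.clip(np.median(p)*.75-p,0,None)
        yy,xx=np.mgrid[v-r:v+r+1,u-r:u+r+1];o.append([(w*xx).sum()/w.sum(),(w*yy).sum()/w.sum()])
    P=onz(d,o,z);u=P[1]-P[0]+P[2]-P[3]
    print('px',np.round(o,1).tolist(),'len',np.round(np.linalg.norm(np.diff(P,axis=0,append=P[:1]),axis=1),4))
    print('mid',P.mean(0),'F',W2F(P.mean(0)),'yaw',np.arctan2(u[1],u[0]))
    return P
E
python3 - <<'E'
from h import *
np.set_printoptions(precision=4,suppress=True)
d=get('wrist');P=holes(d,[(243,111),(298,109),(299,217),(250,219)],.052)
P=P[[1,2,3,0]];u=P[1]-P[0]+P[2]-P[3];print('yaw long',np.arctan2(u[1],u[0]))
E
```

```text
px [[243.2, 110.6], [297.9, 108.5], [299.2, 216.4], [250.7, 218.0]] len [0.0439 0.0916 0.0438 0.0916]
mid [ 0.419  -0.3142  0.052 ] F [[ 4.0669 -3.3025 52.    ]] yaw 0.11982557058337204
yaw long -1.4509727844436713
```

```bash
python3 -m crank '20 -2 10 0 0 -2 1;19 -2 25 0 0 0 1;0 0 30 0 0 0 1;0 0 30 0 0 0 1;0 0 20 0 0 0 1;0 0 15 0 0 0 1;0 0 0 0 0 0 1;0 0 0 0 0 0 1'; python3 - <<'E'
from h import *
s,Rt=st();print((Rt.T@(np.array([.419,-.3142,.2])-s['position']))*1e3)
E
```

```text
time: 7.6
position: [0.4184, -0.3137, 0.2065]
tcp_rot: [-2.086, -2.349, -0.0]
wrist_force: [0.2, 0.2, 0.1]
gripper_width: 0.0855
gripper_force: 0.0
t 7.6 pos [ 0.4184 -0.3137  0.2065] F [  3.5  -3.9 206.5] toolx yaw 1.6894 tz [-0.  0. -1.] f [0.2 0.2 0.1] w 0.0855 gf 0.0
[-0.51938449  0.5017128   6.51694697]
```

Well aligned. Close, then lift.

```bash
python3 -m crank '0 0 0 0 0 0 -1;0 0 0 0 0 0 -1;0 0 0 0 0 0 -1;0 0 0 0 0 0 -1;0 0 0 0 0 0 -1;0 0 0 0 0 0 -1' 40; python3 -m crank '0 0 -4 0 0 0 -1;0 0 -6 0 0 0 -1;0 0 -20 0 0 0 -1;0 0 -30 0 0 0 -1;0 0 -30 0 0 0 -1;0 0 0 0 0 0 -1'; python3 - <<'E'
from h import *
st();d=get('wrist','w5.png')
E
```

```text
time: 8.2
position: [0.4183, -0.3135, 0.2079]
tcp_rot: [2.084, 2.348, 0.0]
wrist_force: [-0.9, 0.1, 6.1]
gripper_width: 0.0587
gripper_force: 42.2
time: 8.8
position: [0.4189, -0.3136, 0.3007]
tcp_rot: [2.082, 2.345, 0.001]
wrist_force: [-0.6, -0.1, -1.3]
gripper_width: 0.0589
gripper_force: 43.4
t 8.8 pos [ 0.4189 -0.3136  0.3007] F [  3.4  -3.4 300.7] toolx yaw 1.6896 tz [ 0.005 -0.003 -1.   ] f [-0.6 -0.1 -1.3] w 0.0589 gf 43.4
```

View pics/w5.png

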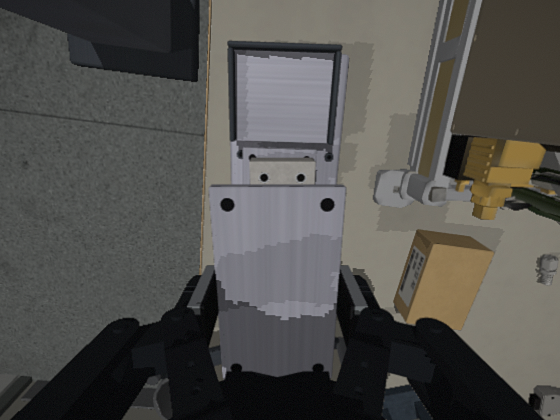

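Plate held squarely, its holes at (227,205), (328,205), (236,368), (320,368); the blocks stayed. Moving towards the rest.

```bash
python3 -m crank '15 4 -10 0 0 0 -1;30 7 -10 0 0 0 -1;30 7 -10 0 0 0 -1;28 5 0 0 0 0 -1;8 1 0 0 0 0 -1;0 0 0 0 0 0 -1;0 0 0 0 0 0 -1'; python3 - <<'E'
from h import *
np.set_printoptions(precision=4,suppress=True)
s,Rt=st();d=get('wrist','w6.png');z=s['position'][2]-.156
P=holes(d,[(328,205),(320,368),(236,368),(227,205)],z,9)
print('plate in tool',Rt.T@(P.mean(0)-s['position'])*1e3)
c=d['pixels'][:300,150:500];cv2.imwrite('pics/w6c.png',cv2.resize(c,(700,600),interpolation=cv2.INTER_CUBIC))
print(pix(d,[[.4323+i*.036,-.0814+j*.036,.006] for i,j in((-1,-1),(-1,1),(1,1),(1,-1))]))
E
```

```text
time: 9.55
position: [0.4284, -0.2005, 0.3264]
tcp_rot: [-2.085, -2.349, 0.001]
wrist_force: [-0.6, -0.0, -0.8]
gripper_width: 0.0588
gripper_force: 43.4
t 9.55 pos [ 0.4284 -0.2005  0.3264] F [-108.5   15.6  326.4] toolx yaw 1.6899 tz [-0.001 -0.    -1.   ] f [-0.6 -0.  -0.8] w 0.0588 gf 43.4
px [[327.0, 204.3], [318.6, 371.4], [235.7, 370.4], [226.9, 204.3]] len [0.0938 0.0445 0.0931 0.0437]
mid [ 0.4274 -0.2019  0.1704] F [[-107.1783   14.4185  170.4239]] yaw -1.4504187397114567
plate in tool [ -1.3161  -1.0428 156.0009]
[[254.4861 108.6759]
 [262.5453  16.7308]
 [347.8631  28.5115]
 [332.2059 118.5086]]
```

View pics/w6c.png

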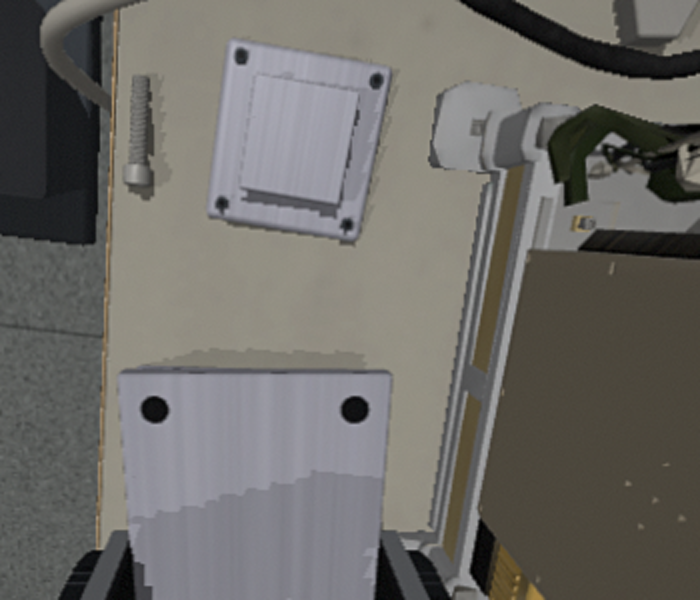

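Rest base corners at crop (231,41), (391,67), (357,240), (208,217); boss (258,73), (359,91), (337,204), (240,188); sensor foot edge at (433,160).

```bash
python3 - <<'E'
from h import *
np.set_printoptions(precision=4,suppress=True)
d=get('wrist');f=lambda a,z:onz(d,(np.array(a,float)+.5)/2-.5+[150,0],z)
A=f([(231,41),(391,67),(357,240),(208,217)],.006);B=f([(258,73),(359,91),(337,204),(240,188)],.018)
for P in(A,B):
    u=P[1]-P[0]+P[2]-P[3];print(P.mean(0),np.linalg.norm(np.diff(P,axis=0,append=P[:1]),axis=1),np.arctan2(u[1],u[0]))
for z in(.0,.015):print('foot',f([(433,160),(440,95),(480,180)],z))
E
```

```text
[ 0.4316 -0.0836  0.006 ] [0.068  0.0699 0.0693 0.0696] -0.024288589243428933
[ 0.4316 -0.0832  0.018 ] [0.0419 0.0435 0.0426 0.0437] -0.035420445892893386
foot [[ 0.4939 -0.0817  0.    ]
 [ 0.4913 -0.0561  0.    ]
 [ 0.5169 -0.0874  0.    ]]
foot [[ 0.49   -0.0835  0.015 ]
 [ 0.4875 -0.0592  0.015 ]
 [ 0.5119 -0.089   0.015 ]]
```

```bash
python3 -m crank '0 0 0 0 0 -4 -1;0 0 0 0 0 -8 -1;0 0 0 0 0 -8 -1;0 0 0 0 0 -8 -1;0 0 0 0 0 -8 -1;0 0 0 0 0 -8 -1;0 0 0 0 0 -8 -1;0 0 0 0 0 -8 -1'; python3 -m crank '0 0 0 0 0 -8 -1;0 0 0 0 0 -8 -1;0 0 0 0 0 -7 -1;0 15 0 0 0 0 -1;0 30 0 0 0 0 -1;0 30 0 0 0 0 -1;0 28 0 0 0 0 -1;0 12 0 0 0 0 -1';python3 -m crank '0 0 20 0 0 0 -1;0 0 30 0 0 0 -1;0 0 0 0 0 0 -1;0 0 0 0 0 0 -1'; python3 - <<'E'
from h import *
s,Rt=st();print((Rt.T@(np.array([.4297,-.082,.1805])-s['position']))*1e3)
E
```

```text
time: 10.45
position: [0.4284, -0.2012, 0.3265]
tcp_rot: [-0.625, -3.078, -0.0]
wrist_force: [-0.1, 0.3, -1.2]
gripper_width: 0.0588
gripper_force: 43.4
time: 11.25
position: [0.429, -0.0838, 0.3268]
tcp_rot: [0.004, 3.141, 0.001]
wrist_force: [0.4, -0.3, -0.7]
gripper_width: 0.0587
gripper_force: 43.4
time: 11.65
position: [0.429, -0.0857, 0.2768]
tcp_rot: [-0.006, -3.14, -0.001]
wrist_force: [0.8, -0.7, 0.4]
gripper_width: 0.0585
gripper_force: 43.9
t 11.65 pos [ 0.429  -0.0857  0.2768] F [-222.9   25.8  276.8] toolx yaw 3.1378 tz [-0.002  0.    -1.   ] f [ 0.8 -0.7  0.4] w 0.0585 gf 43.9
[-0.80534945  3.63872903 96.26993131]
```

```bash
python3 -m crank '-1 3.6 20 0 0 0 -1;0 0 30 0 0 0 -1;0 0 25 0 0 0 -1;0 0 15 0 0 0 -1;0 0 0 0 0 0 -1;0 0 2 0 0 0 -1;0 0 2 0 0 0 -1;0 0 0 0 0 0 -1'; python3 - <<'E'
from h import *
s,Rt=st();print((Rt.T@(np.array([.4297,-.082,.1805])-s['position']))*1e3)
E
```

```text
time: 12.45
position: [0.4303, -0.0817, 0.1835]
tcp_rot: [0.006, 3.14, -0.0]
wrist_force: [-0.1, 0.3, -0.3]
gripper_width: 0.0589
gripper_force: 43.9
t 12.45 pos [ 0.4303 -0.0817  0.1835] F [-226.7   27.4  183.5] toolx yaw 3.1379 tz [ 0.001 -0.    -1.   ] f [-0.1  0.3 -0.3] w 0.0589 gf 43.9
[ 0.60446588 -0.26442624  2.97163533]
```

```bash
python3 -m crank '0.5 0 1.5 0 0 0 -1;0 0 1 0 0 0 -1;0 0 0 0 0 0 -1'; python3 -m crank '0 0 0.5 0 0 0 -1;0 0 0.5 0 0 0 -1;0 0 0 0 0 0 -1'
```

```text
time: 12.75
position: [0.4295, -0.0815, 0.1803]
tcp_rot: [0.005, 3.141, -0.0]
wrist_force: [-1.2, -0.0, -1.5]
gripper_width: 0.0588
gripper_force: 43.9
time: 13.05
position: [0.4294, -0.0814, 0.1798]
tcp_rot: [0.005, 3.141, -0.001]
wrist_force: [-2.9, -0.9, 13.5]
gripper_width: 0.0587
gripper_force: 45.2
```

```bash
python3 -m crank '0 0 0 0 0 0 1;0 0 0 0 0 0 1;0 0 0 0 0 0 1;0 0 0 0 0 0 1;0 0 -20 0 0 0 1;0 0 -40 0 0 0 1;0 0 -50 0 0 0 1;0 0 -50 0 0 0 1'; python3 -m crank '0 0 -20 0 0 0 1;0 0 0 0 0 0 1;0 0 0 0 0 0 1'; python3 - <<'E'
from h import *
s,Rt=st();d=get('wrist','w7.png')
c=.431,-.083
print(pix(d,[[c[0]+i*.046,c[1]+j*.022,.024] for i,j in((-1,-1),(-1,1),(1,1),(1,-1))]))
E
```

```text
time: 13.85
position: [0.429, -0.0812, 0.3407]
tcp_rot: [-0.003, -3.14, -0.002]
wrist_force: [1.3, -1.5, 0.0]
gripper_width: 0.0855
gripper_force: 0.0
time: 14.15
position: [0.4292, -0.0818, 0.3591]
tcp_rot: [0.006, 3.141, -0.001]
wrist_force: [-0.4, -0.3, -0.9]
gripper_width: 0.0855
gripper_force: 0.0
t 14.15 pos [ 0.4292 -0.0818  0.3591] F [-226.7   26.3  359.1] toolx yaw 3.1376 tz [ 0.    -0.001 -1.   ] f [-0.4 -0.3 -0.9] w 0.0855 gf 0.0
[[254.66623674 154.88908769]
 [298.27210964 154.72245651]
 [296.63899664 238.50267396]
 [257.0204133  238.63985827]]
```

View pics/w7.png

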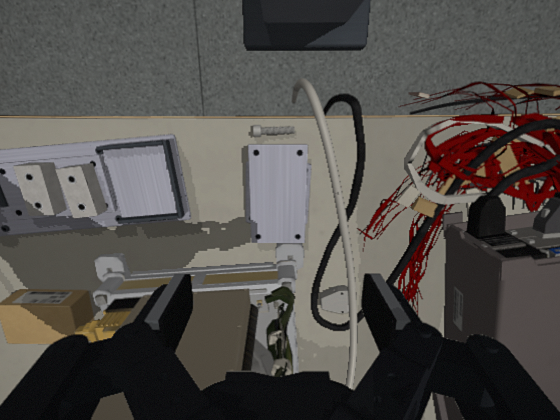

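The plate lies on the rest with its holes at about (256,154), (299,154), (299,237), (259,237); block tops are at (80,190) and (38,190). That is my last allowed view, so from here I work by numbers.

```bash
python3 - <<'E'
from h import *
np.set_printoptions(precision=4,suppress=True)
d=get('wrist')
P=holes(d,[(257,154),(299,154),(299,237),(259,237)],.024)
P=P[[0,3,2,1]];u=P[1]-P[0]+P[2]-P[3];print('long yaw',np.arctan2(u[1],u[0]))
print('blocks F',W2F(onz(d,[(80,190),(38,190)],.046)))
E
python3 -m crank '0 -15 0 0 0 0 1;0 -30 0 0 0 0 1;0 -35 0 0 0 0 1;0 -35 0 0 0 0 1;0 0 0 0 0 5 1;0 0 0 0 0 8 1;0 0 0 0 0 8 1;0 0 0 0 0 8 1'; python3 -m crank '0 0 0 0 0 8 -1;0 0 0 0 0 8 -1;0 0 0 0 0 8 -1;0 0 0 0 0 8 -1;0 0 0 0 0 8 -0.4;0 0 0 0 0 8 -0.4;0 0 0 0 0 8 -0.4;-10 -5 0 0 0 0 -0.4'; python3 -m crank '-30 -5 -2 0 0 0 -0.4;-35 -5 0 0 0 0 -0.4;-35 -5 0 0 0 0 -0.4;-35 -5 0 0 0 0 -0.4;-20 -3 0 0 0 0 -0.4;0 0 0 0 0 0 -0.4;0 0 0 0 0 0 -0.4'; python3 - <<'E'
from h import *
st()
E
```

```text
px [[255.6, 153.1], [299.1, 153.0], [297.1, 237.0], [256.3, 236.8]] len [0.0438 0.0916 0.0451 0.0914]
mid [ 0.4283 -0.0824  0.024 ] F [[-226.1735   25.3067   24.    ]] yaw 1.5654261071212536
long yaw -0.01077379106168591
blocks F [[-38.1876  -4.1608  46.    ]
 [  1.2922  -7.5254  46.    ]]
time: 15.05
position: [0.4289, -0.1965, 0.3577]
tcp_rot: [-0.799, -3.035, -0.001]
wrist_force: [0.2, -0.8, -0.1]
gripper_width: 0.0855
gripper_force: 0.0
time: 15.85
position: [0.4252, -0.2058, 0.3581]
tcp_rot: [-2.124, -2.312, 0.001]
wrist_force: [-0.0, -0.7, -0.3]
gripper_width: 0.0258
gripper_force: 0.0
time: 16.55
position: [0.4145, -0.3637, 0.3601]
tcp_rot: [-2.122, -2.313, -0.0]
wrist_force: [0.1, -0.0, 0.0]
gripper_width: 0.0254
gripper_force: 0.0
t 16.55 pos [ 0.4145 -0.3637  0.3601] F [ 53.  -12.  360.1] toolx yaw 1.657 tz [-0.002  0.001 -1.   ] f [ 0.1 -0.   0. ] w 0.0254 gf 0.0
```

```bash
cat > blk.py <<'E'
from h import *
np.set_printoptions(precision=1,suppress=True)
def blocks(d,x0,x1,ymax=32,z=46):
    # mask: warm-coloured (r>b) inside the lower plate's/deck's outline
    p=d['pixels'].astype(int);m=((p[...,2]-p[...,0])>4).astype(np.uint8)
    roi=np.zeros_like(m);q=pix(d,F2W([[x0,-ymax,z],[x1,-ymax,z],[x1,ymax,z],[x0,ymax,z]]));cv2.fillPoly(roi,[q.astype(np.int32)],1)
    m=cv2.morphologyEx(m*roi,cv2.MORPH_OPEN,np.ones((3,3)))
    cs,_=cv2.findContours(m,cv2.RETR_EXTERNAL,cv2.CHAIN_APPROX_NONE)
    for c in cs:
        if cv2.contourArea(c)<150: continue
        F=W2F(onz(d,c[:,0,:],z/1e3));r=cv2.minAreaRect(F[:,:2].astype(np.float32));print('area',cv2.contourArea(c),'mid',np.array(r[0]),'size',np.array(r[1]),'ang',r[2],'xr',F[:,0].min(),F[:,0].max(),'yr',F[:,1].min(),F[:,1].max())
if __name__=='__main__':
    st();d=get('wrist')
    for x,y in((-38,-10),(1,-10),(-20,-10),(25,-10),(-90,0)):
        u,v=pix(d,F2W([[x,y,46]]))[0].astype(int);print(x,(u,v),d['pixels'][v,u])
    blocks(d,-130,60)
E
python3 blk.py
```

```text
t 16.55 pos [ 0.4 -0.4  0.4] F [ 53.  -12.  360.1] toolx yaw 1.657 tz [-0.  0. -1.] f [ 0.1 -0.   0. ] w 0.0254 gf 0.0
-38 (np.int64(281), np.int64(103)) [151 156 158]
1 (np.int64(280), np.int64(148)) [143 148 150]
-20 (np.int64(281), np.int64(124)) [150 155 158]
25 (np.int64(280), np.int64(173)) [153 143 145]
-90 (np.int64(293), np.int64(36)) [165 155 157]
area 1333.5 mid [ 7.1 -6. ] size [49.1 25.4] ang 86.4639663696289 xr -6.509840589639362 20.314521087381273 yr -30.810220784184633 18.379975294157564
area 1493.5 mid [-32.1  -0.7] size [24.4 48.9] ang 2.0493111610412598 xr -44.26293427338337 -19.763923689885647 yr -25.377147563327153 23.928638994726843
```

```bash
python3 - <<'E'
from h import *
s=vision
for n in('wrist','top'):
    d=get(n);g=cv2.cvtColor(d['pixels'],cv2.COLOR_BGR2GRAY)
    def prof(L):
        q=pix(d,F2W(L)).astype(np.float32);return cv2.remap(g,q[:,:1],q[:,1:],cv2.INTER_LINEAR)[:,0].tolist()
    if n=='wrist':
        for y in(-15,15): print('x@25.5 y',y,list(zip(range(-70,-40,2),prof([[x,y,25.5] for x in range(-70,-40,2)]))))
        print('rails y@35.5',list(zip(range(-50,51,2),prof([[-75,y,35.5] for y in range(-50,51,2)]))))
    print('wall@35.5',n,list(zip(range(-140,-100,2),prof([[x,0,35.5] for x in range(-140,-100,2)]))))
E
```

```text
x@25.5 y -15 [(-70, 148), (-68, 151), (-66, 151), (-64, 149), (-62, 155), (-60, 153), (-58, 153), (-56, 78), (-54, 77), (-52, 65), (-50, 154), (-48, 150), (-46, 142), (-44, 159), (-42, 159)]
x@25.5 y 15 [(-70, 148), (-68, 148), (-66, 149), (-64, 146), (-62, 153), (-60, 148), (-58, 152), (-56, 71), (-54, 82), (-52, 72), (-50, 145), (-48, 129), (-46, 148), (-44, 156), (-42, 153)]
rails y@35.5 [(-50, 133), (-48, 133), (-46, 132), (-44, 129), (-42, 85), (-40, 53), (-38, 30), (-36, 137), (-34, 143), (-32, 143), (-30, 141), (-28, 155), (-26, 158), (-24, 157), (-22, 156), (-20, 155), (-18, 156), (-16, 155), (-14, 154), (-12, 155), (-10, 154), (-8, 154), (-6, 154), (-4, 154), (-2, 154), (0, 154), (2, 153), (4, 154), (6, 153), (8, 153), (10, 152), (12, 152), (14, 151), (16, 151), (18, 151), (20, 152), (22, 151), (24, 150), (26, 150), (28, 149), (30, 150), (32, 88), (34, 47), (36, 52), (38, 104), (40, 134), (42, 119), (44, 104), (46, 114), (48, 114), (50, 115)]
wall@35.5 wrist [(-140, 0), (-138, 0), (-136, 0), (-134, 0), (-132, 0), (-130, 0), (-128, 0), (-126, 0), (-124, 0), (-122, 0), (-120, 0), (-118, 34), (-116, 85), (-114, 104), (-112, 157), (-110, 156), (-108, 161), (-106, 158), (-104, 156), (-102, 158)]
wall@35.5 top [(-140, 132), (-138, 128), (-136, 120), (-134, 118), (-132, 122), (-130, 107), (-128, 74), (-126, 57), (-124, 50), (-122, 83), (-120, 134), (-118, 143), (-116, 141), (-114, 140), (-112, 141), (-110, 141), (-108, 141), (-106, 141), (-104, 141), (-102, 141)]
```

```bash
python3 -m crank '0 7 30 0 0 0 -0.4;0 0 40 0 0 0 -0.4;0 0 40 0 0 0 -0.4;0 0 30 0 0 0 -0.4;0 0 15 0 0 0 -0.4;0 0 2 0 0 0 -0.4;0 0 0 0 0 0 -0.4'; python3 - <<'E'
from h import *
st()
E
```

```text
time: 17.4
position: [0.4224, -0.3621, 0.2044]
tcp_rot: [-2.124, -2.314, -0.0]
wrist_force: [0.1, -1.2, -0.6]
gripper_width: 0.0258
gripper_force: 0.0
t 17.4 pos [ 0.4224 -0.3621  0.2044] F [ 52.1  -3.9 204.4] toolx yaw 1.6567 tz [-0.  0. -1.] f [ 0.1 -1.2 -0.6] w 0.0258 gf 0.0
```

```bash
python3 -m crank '8 0 0 0 0 0 -0.4;7 0 0 0 0 0 -0.4;5 0 0 0 0 0 -0.4;5 0 0 0 0 0 -0.4;5 0 0 0 0 0 -0.4;5 0 0 0 0 0 -0.4;5 0 0 0 0 0 -0.4;5 0 0 0 0 0 -0.4'; python3 -m crank '5 0 0 0 0 0 -0.4;5 0 0 0 0 0 -0.4;5 0 0 0 0 0 -0.4;5 0 0 0 0 0 -0.4;5 0 0 0 0 0 -0.4;5 0 0 0 0 0 -0.4;4 0 0 0 0 0 -0.4;0 0 0 0 0 0 -0.4'; python3 - <<'E'
from blk import *
st();d=get('wrist');blocks(d,-130,40)
E
```

```text
time: 18.2
position: [0.4183, -0.3178, 0.2044]
tcp_rot: [2.126, 2.312, -0.0]
wrist_force: [0.8, -2.6, 1.5]
gripper_width: 0.0256
gripper_force: 1.5
time: 19.0
position: [0.4153, -0.2831, 0.2041]
tcp_rot: [-2.124, -2.313, -0.0]
wrist_force: [0.3, -0.2, -0.3]
gripper_width: 0.0258
gripper_force: 0.0
t 19.0 pos [ 0.4 -0.3  0.2] F [-27.3  -4.4 204.1] toolx yaw 1.656 tz [-0.  0. -1.] f [ 0.3 -0.2 -0.3] w 0.0258 gf 0.0
area 10786.5 mid [-64.5  -3.8] size [49.5 55. ] ang 0.08566326647996902 xr -89.23512472442421 -39.69417965226512 yr -31.319848109785575 23.64216393994419
area 3271.5 mid [-126.7   -0.2] size [ 6.9 64.4] ang 0.1356760561466217 xr -130.14900091836427 -123.18946998472013 yr -32.38994239837841 32.00446633277254
```

```bash
python3 - <<'E'
from h import *
d=get('wrist');g=cv2.cvtColor(d['pixels'],cv2.COLOR_BGR2GRAY)
def prof(L):
    q=pix(d,F2W(L)).astype(np.float32);return cv2.remap(g,q[:,:1],q[:,1:],cv2.INTER_LINEAR)[:,0].tolist()
V=np.array(d['view']);print('cam F',W2F(-V[:3,:3].T@V[:3,3]))
for y in(-33,28):print('edge',y,list(zip(range(-70,-40),prof([[x,y,25.5] for x in range(-70,-40)]))))
for z in(25.5,35.5):print('wall',z,list(zip(range(-135,-95),prof([[x,0,z] for x in range(-135,-95)]))))
E
```

```text
cam F [[-110.609034     -5.5564804   172.28286994]]
edge -33 [(-70, 121), (-69, 123), (-68, 124), (-67, 123), (-66, 121), (-65, 120), (-64, 123), (-63, 126), (-62, 126), (-61, 115), (-60, 96), (-59, 88), (-58, 86), (-57, 80), (-56, 98), (-55, 143), (-54, 142), (-53, 143), (-52, 140), (-51, 140), (-50, 139), (-49, 137), (-48, 140), (-47, 138), (-46, 142), (-45, 145), (-44, 145), (-43, 146), (-42, 145), (-41, 141)]
edge 28 [(-70, 129), (-69, 129), (-68, 132), (-67, 133), (-66, 133), (-65, 127), (-64, 126), (-63, 128), (-62, 133), (-61, 131), (-60, 130), (-59, 130), (-58, 132), (-57, 119), (-56, 73), (-55, 120), (-54, 120), (-53, 119), (-52, 119), (-51, 119), (-50, 118), (-49, 119), (-48, 120), (-47, 120), (-46, 119), (-45, 119), (-44, 119), (-43, 118), (-42, 119), (-41, 119)]
wall 25.5 [(-135, 127), (-134, 127), (-133, 127), (-132, 127), (-131, 127), (-130, 126), (-129, 125), (-128, 112), (-127, 114), (-126, 116), (-125, 56), (-124, 59), (-123, 52), (-122, 40), (-121, 23), (-120, 83), (-119, 82), (-118, 81), (-117, 92), (-116, 147), (-115, 144), (-114, 144), (-113, 145), (-112, 146), (-111, 149), (-110, 146), (-109, 146), (-108, 146), (-107, 145), (-106, 145), (-105, 148), (-104, 146), (-103, 141), (-102, 147), (-101, 150), (-100, 147), (-99, 144), (-98, 144), (-97, 144), (-96, 145)]
wall 35.5 [(-135, 127), (-134, 127), (-133, 128), (-132, 127), (-131, 127), (-130, 127), (-129, 127), (-128, 129), (-127, 113), (-126, 114), (-125, 116), (-124, 56), (-123, 59), (-122, 50), (-121, 34), (-120, 49), (-119, 82), (-118, 82), (-117, 80), (-116, 122), (-115, 146), (-114, 143), (-113, 144), (-112, 146), (-111, 149), (-110, 147), (-109, 146), (-108, 147), (-107, 145), (-106, 145), (-105, 149), (-104, 143), (-103, 142), (-102, 150), (-101, 149), (-100, 144), (-99, 142), (-98, 145), (-97, 145), (-96, 145)]
```

```bash
python3 -m crank '4 0 0 0 0 0 -0.4;5 0 0 0 0 0 -0.4;5 0 0 0 0 0 -0.4;5 0 0 0 0 0 -0.4;3 0 0 0 0 0 -0.4;2 0 0 0 0 0 -0.4;0 0 0 0 0 0 -0.4;0 0 0 0 0 0 -0.4'; python3 - <<'E'
from blk import *
st();d=get('wrist');blocks(d,-118,40)
E
```

```text
time: 19.9
position: [0.4134, -0.2599, 0.2043]
tcp_rot: [-2.126, -2.313, -0.0]
wrist_force: [-0.3, -0.3, 0.2]
gripper_width: 0.0257
gripper_force: 0.0
t 19.9 pos [ 0.4 -0.3  0.2] F [-50.5  -4.3 204.3] toolx yaw 1.6552 tz [-0.  0. -1.] f [-0.3 -0.3  0.2] w 0.0257 gf 0.0
area 10770.0 mid [-88.6  -3.6] size [54.9 50.7] ang 89.989501953125 xr -113.99373271966252 -63.295698368007386 yr -31.000556630278158 23.860800272051314
```

Both blocks stand on the deck (x −114 to −63, deck −120 to −57). Now look at the lower plate.

```bash
python3 -m crank '-10 0 0 0 0 0 -0.4;-20 0 -10 0 0 0 -0.4;-20 0 -30 0 0 0 -0.4;-20 0 -40 0 0 0 1;-20 0 -40 0 0 0 1;-5 0 -15 0 0 0 1;0 0 0 0 0 0 1;0 0 0 0 0 0 1'; python3 - <<'E'
from blk import *
np.set_printoptions(precision=4,suppress=True)
st();d=get('wrist')
q=pix(d,F2W([[2+i*46,-2+j*22,26] for i,j in((-1,1),(1,1),(1,-1),(-1,-1))]));print(q)
g=cv2.cvtColor(d['pixels'],cv2.COLOR_BGR2GRAY);b=cv2.adaptiveThreshold(g,255,0,1,21,35)
cs,_=cv2.findContours(b,cv2.RETR_LIST,cv2.CHAIN_APPROX_NONE)
for c in cs:
    A=cv2.contourArea(c);(u,v),r=cv2.minEnclosingCircle(c)
    if 8<A<90 and r<7:
        F=W2F(onz(d,[(u,v)],.026))[0]
        if abs(F[0])<75 and abs(F[1])<45: print(np.round((u,v),1),A,F.round(1))
blocks(d,-118,40)
E
```

```text
time: 20.75
position: [0.4209, -0.3552, 0.3389]
tcp_rot: [-2.127, -2.312, 0.0]
wrist_force: [0.3, 0.7, 0.1]
gripper_width: 0.0855
gripper_force: 0.0
t 20.75 pos [ 0.4209 -0.3552  0.3389] F [ 45.   -4.9 338.9] toolx yaw 1.654 tz [-0.  0. -1.] f [0.3 0.7 0.1] w 0.0855 gf 0.0
[[306.3754 105.2686]
 [303.3494 204.5473]
 [258.8854 204.5541]
 [256.742  105.301 ]]
[302.2 204.8] 22.0 [48.3 18.8 26. ]
[258.  204.9] 22.0 [ 48.4 -24.9  26. ]
[304.8 106.2] 28.5 [-43.3  18.7  26. ]
[255.5 106. ] 28.0 [-43.4 -25.1  26. ]
[326.  105.5] 40.5 [-43.8  37.4  26. ]
[245.  105.5] 29.5 [-43.8 -34.4  26. ]
area 4481.5 mid [-86.1679  -3.4625] size [55.1598 49.6711] ang 88.94493103027344 xr -110.56868403964995 -61.07683231196946 yr -31.297143024965578 24.13866851259954
```

```bash
python3 -m crank '22 1 25 0 0 0 1;20.5 1 30 0 0 0 1;0 0 35 0 0 0 1;0 0 30 0 0 0 1;0 0 22 0 0 0 1;0 0 14 0 0 0 1;0 0 0 0 0 0 1;0 0 0 0 0 0 1'; python3 - <<'E'
from h import *
st()
E
```

```text
time: 21.6
position: [0.4197, -0.3116, 0.1827]
tcp_rot: [-2.124, -2.312, 0.0]
wrist_force: [-0.0, -0.1, -0.3]
gripper_width: 0.0853
gripper_force: 0.0
t 21.6 pos [ 0.4197 -0.3116  0.1827] F [  1.5  -2.4 182.7] toolx yaw 1.6559 tz [-0.002  0.001 -1.   ] f [-0.  -0.1 -0.3] w 0.0853 gf 0.0
```

```bash
python3 -m crank '0 -0.5 0.5 0 0 0 -1;0 0 0 0 0 0 -1;0 0 0 0 0 0 -1;0 0 0 0 0 0 -1;0 0 0 0 0 0 -1;0 0 0 0 0 0 -1' 40; python3 -m crank '0 0 -4 0 0 0 -1;0 0 -6 0 0 0 -1;0 0 -20 0 0 0 -1;0 0 -30 0 0 0 -1;0 0 -40 0 0 0 -1;0 0 -40 0 0 0 -1;0 0 0 0 0 0 -1;0 0 0 0 0 0 -1'; python3 - <<'E'
from blk import *
np.set_printoptions(precision=4,suppress=True)
s,Rt=st();d=get('wrist');z=s['position'][2]-.156
P=holes(d,[(327,204.5),(319,371),(236,371),(227,204.5)],z,10)
print('plate in tool',Rt.T@(P.mean(0)-s['position'])*1e3)
blocks(d,-118,-58)
E
```

```text
time: 22.2
position: [0.4194, -0.3123, 0.1836]
tcp_rot: [2.125, 2.312, 0.0]
wrist_force: [-1.5, 1.5, 6.8]
gripper_width: 0.0592
gripper_force: 42.6
time: 23.0
position: [0.4191, -0.3124, 0.3237]
tcp_rot: [2.125, 2.311, -0.0]
wrist_force: [0.8, -0.8, -2.3]
gripper_width: 0.059
gripper_force: 43.7
t 23.0 pos [ 0.4191 -0.3124  0.3237] F [  2.2  -3.1 323.7] toolx yaw 1.6545 tz [ 0.001 -0.001 -1.   ] f [ 0.8 -0.8 -2.3] w 0.059 gf 43.7
px [[326.3, 201.9], [318.1, 369.2], [235.7, 368.5], [227.3, 202.1]] len [0.0935 0.0441 0.0929 0.0431]
mid [ 0.4183 -0.3129  0.1677] F [[  2.6277  -3.9615 167.7088]] yaw -1.4864126090766419
plate in tool [ -0.1641  -1.0821 155.9991]
area 4153.0 mid [-86.7427  -3.5501] size [48.2874 55.1387] ang 0.003047486301511526 xr -110.8864383423785 -62.59760944018399 yr -31.119188823665624 24.01921031198879
```

```bash
python3 -m crank '15 3 0 0 0 0 -1;30 6 0 0 0 0 -1;30 6 0 0 0 0 -1;28 3 0 0 0 0 -1;8 1 0 0 0 0 -1;0 0 0 0 0 0 -1;0 0 0 0 0 0 -1'; python3 - <<'E'
from h import *
np.set_printoptions(precision=4,suppress=True)
s,Rt=st();d=get('wrist')
P0=[[.430+i*.046,-.0826+j*.022,.024] for i,j in((-1,-1),(1,-1),(1,1),(-1,1))]
q=pix(d,P0);print(q)
g=cv2.cvtColor(d['pixels'],cv2.COLOR_BGR2GRAY);b=cv2.adaptiveThreshold(g,255,0,1,21,30)
cs,_=cv2.findContours(b,cv2.RETR_LIST,cv2.CHAIN_APPROX_NONE)
for c in cs:
    A=cv2.contourArea(c);(u,v),r=cv2.minEnclosingCircle(c)
    if 5<A<120 and r<8 and np.abs(q-[u,v]).max(1).min()<12: print(np.round((u,v),1),A,onz(d,[(u,v)],.024)[0])
P=holes(d,q,.024,8)
E
```

```text
time: 23.75
position: [0.4288, -0.2004, 0.3222]
tcp_rot: [-2.125, -2.312, 0.001]
wrist_force: [0.8, -0.6, -0.8]
gripper_width: 0.0583
gripper_force: 43.7
t 23.75 pos [ 0.4288 -0.2004  0.3222] F [-108.6   15.9  322.2] toolx yaw 1.6549 tz [-0.001  0.    -1.   ] f [ 0.8 -0.6 -0.8] w 0.0583 gf 43.7
[[234.5995  91.736 ]
 [344.6663 101.7194]
 [353.777   41.6066]
 [236.5924  30.358 ]]
[342.8 101. ] 35.0 [ 0.4743 -0.1042  0.024 ]
[233.   90.7] 36.0 [ 0.3827 -0.1039  0.024 ]
[352.   41.5] 48.0 [ 0.4746 -0.0606  0.024 ]
[235.5  29.5] 47.0 [ 0.3831 -0.0601  0.024 ]
px [[233.1, 90.8], [343.0, 101.2], [352.0, 41.3], [235.2, 29.5]] len [0.0918 0.0438 0.0917 0.0439]
mid [ 0.4287 -0.0822  0.024 ] F [[-226.3197   25.7288   24.    ]] yaw -0.003810680061235432
```

```bash
python3 -m crank '0 0 0 0 0 -5 -1;0 0 0 0 0 -8 -1;0 0 0 0 0 -8 -1;0 0 0 0 0 -8 -1;0 0 0 0 0 -8 -1;0 0 0 0 0 -8 -1;0 0 0 0 0 -8 -1;0 0 0 0 0 -8 -1'; python3 -m crank '0 0 0 0 0 -8 -1;0 0 0 0 0 -8 -1;0 0 0 0 0 -8 -1;0 15 0 0 0 0 -1;0 30 0 0 0 0 -1;0 30 0 0 0 0 -1;0 30 0 0 0 0 -1;0 14 0 0 0 0 -1';python3 -m crank '0 0 20 0 0 0 -1;0 0 35 0 0 0 -1;0 0 35 0 0 0 -1;0 0 20 0 0 0 -1;0 0 0 0 0 0 -1;0 0 0 0 0 0 -1'; python3 - <<'E'
from h import *
s,Rt=st();print((Rt.T@(np.array([.4290,-.0814,.1876])-s['position']))*1e3)
E
```

```text
time: 24.6
position: [0.4286, -0.2014, 0.3225]
tcp_rot: [-0.653, -3.073, 0.0]
wrist_force: [-0.3, -0.2, -1.7]
gripper_width: 0.0586
gripper_force: 43.7
time: 25.4
position: [0.4293, -0.0798, 0.3228]
tcp_rot: [0.005, 3.141, 0.001]
wrist_force: [-0.1, -1.0, -1.3]
gripper_width: 0.0586
gripper_force: 43.7
time: 26.0
position: [0.4295, -0.0815, 0.2128]
tcp_rot: [-0.006, -3.141, -0.0]
wrist_force: [-0.0, 0.4, -1.3]
gripper_width: 0.0584
gripper_force: 44.0
t 26.0 pos [ 0.4295 -0.0815  0.2128] F [-227.    26.6  212.8] toolx yaw 3.1376 tz [-0.001  0.    -1.   ] f [-0.   0.4 -1.3] w 0.0584 gf 44.0
[ 0.47925509  0.09373682 25.21995229]
```

```bash
python3 -m crank '0.5 0 10 0 0 0 -1;0 0 7 0 0 0 -1;0 0 0 0 0 0 -1'; python3 -m crank '0 0 2 0 0 0 -1;0 0 0 0 0 0 -1' | sed -n 2,4p; python3 -m crank '0 0 1.5 0 0 0 -1;0 0 0 0 0 0 -1'| sed -n 2,4p;  python3 -m crank '0 0 1.5 0 0 0 -1;0 0 0 0 0 0 -1'| sed -n 2,4p
```

```text
time: 26.3
position: [0.4289, -0.0814, 0.196]
tcp_rot: [0.006, 3.141, -0.001]
wrist_force: [-0.2, 0.5, -0.9]
gripper_width: 0.0587
gripper_force: 44.0
position: [0.4289, -0.0811, 0.194]
tcp_rot: [0.005, 3.141, -0.0]
wrist_force: [-1.0, 0.2, -1.5]
position: [0.429, -0.0812, 0.1924]
tcp_rot: [0.005, 3.141, -0.001]
wrist_force: [0.6, -1.2, 1.9]
position: [0.4289, -0.0811, 0.1908]
tcp_rot: [0.005, 3.141, -0.0]
wrist_force: [0.6, -0.9, -0.5]
```

```bash
python3 -m crank '0 0 1.5 0 0 0 -1;0 0 0 0 0 0 -1'| sed -n 2,4p; python3 -m crank '0 0 1 0 0 0 -1;0 0 0 0 0 0 -1'| sed -n 2,4p;  python3 -m crank '0 0 0.7 0 0 0 -1;0 0 0 0 0 0 -1'| sed -n 2,4p
```

```text
position: [0.4289, -0.081, 0.1895]
tcp_rot: [0.005, 3.141, -0.001]
wrist_force: [-0.3, -0.7, 5.9]
position: [0.4289, -0.081, 0.1886]
tcp_rot: [0.005, 3.141, -0.001]
wrist_force: [-1.6, -1.2, 8.2]
position: [0.4289, -0.0809, 0.188]
tcp_rot: [0.004, 3.141, -0.001]
wrist_force: [-1.3, -0.8, 11.9]
```

```bash
python3 -m crank '0 0 0 0 0 0 0.5;0 0 0 0 0 0 0.5;0 0 0 0 0 0 0.6;0 0 0 0 0 0 0.6;0 0 0 0 0 0 0.6' 20|tail -3; python3 -m crank '0 0 3 0 0 0 0.6;0 0 1 0 0 0 0.6;0 0 0 0 0 0 0.6' | tail -5; python3 -m crank '0 0 0 0 0 0 0.45;0 0 0 0 0 0 0.4;0 0 0 0 0 0 0.35;0 0 0 0 0 0 0.3;0 0 0 0 0 0 0.3;0 0 0 0 0 0 0.3'
```

```text
wrist_force: [0.5, 0.3, 0.5]
gripper_width: 0.0681
gripper_force: 0.0
position: [0.4287, -0.081, 0.1833]
tcp_rot: [-0.005, -3.141, -0.0]
wrist_force: [-0.2, -1.1, 0.5]
gripper_width: 0.0686
gripper_force: 0.0
time: 28.9
position: [0.4288, -0.081, 0.1836]
tcp_rot: [0.005, 3.141, 0.0]
wrist_force: [-1.8, 1.1, 5.9]
gripper_width: 0.0593
gripper_force: 21.8
```

```bash
python3 -m crank '0 0 0 0 0 0 1;0 0 0 0 0 0 1;0 0 0 0 0 0 1;0 0 -20 0 0 0 1;0 0 -40 0 0 0 1;0 0 -45 0 0 0 1;0 0 -50 0 0 0 1;0 0 -20 0 0 0 1'; python3 -m crank '0 0 0 0 0 0 1;0 0 0 0 0 0 1'|tail -3; python3 - <<'E'
from h import *
np.set_printoptions(precision=4,suppress=True)
s,Rt=st();d=get('wrist','w8.png')
q=pix(d,[[.4285+i*.046,-.0824+j*.022,.030] for i,j in((-1,-1),(1,-1),(1,1),(-1,1))])
P=holes(d,q,.030,7)
g=cv2.cvtColor(d['pixels'],cv2.COLOR_BGR2GRAY)
def prof(L):
    q=pix(d,L).astype(np.float32);return cv2.remap(g,q[:,:1],q[:,1:],cv2.INTER_LINEAR)[:,0].tolist()
r=range(-46,47,1)
for x in(.41,.45):print('y prof z.006 x',x,list(zip(r,prof([[x,-.083+k/1e3,.006] for k in r]))))
for y in(-.115,-.051):
    r2=range(385,480,2);print('x prof y',y,list(zip(r2,prof([[k/1e3,y,.006] for k in r2]))))
r3=range(360,385)
for y in(-.1,-.083,-.066):print('end z.03',y,list(zip(r3,prof([[k/1e3,y,.03] for k in r3]))))
E
```

```text
time: 29.7
position: [0.4293, -0.0805, 0.3622]
tcp_rot: [0.004, 3.137, -0.001]
wrist_force: [-0.1, -0.0, -0.5]
gripper_width: 0.0852
gripper_force: 0.0
wrist_force: [-0.2, -0.6, -0.1]
gripper_width: 0.0856
gripper_force: 0.0
t 29.9 pos [ 0.4285 -0.0814  0.3583] F [-227.1   25.6  358.3] toolx yaw 3.1376 tz [ 0.    -0.001 -1.   ] f [-0.2 -0.6 -0.1] w 0.0856 gf 0.0
px [[253.9, 153.1], [257.5, 238.3], [298.0, 238.5], [299.9, 152.7]] len [0.0913 0.044  0.0919 0.0453]
mid [ 0.4274 -0.0818  0.03  ] F [[-226.8122   24.5018   30.    ]] yaw 0.0058119761868921675
y prof z.006 x 0.41 [(-46, 144), (-45, 144), (-44, 143), (-43, 143), (-42, 144), (-41, 145), (-40, 128), (-39, 98), (-38, 81), (-37, 81), (-36, 81), (-35, 81), (-34, 81), (-33, 82), (-32, 82), (-31, 95), (-30, 124), (-29, 145), (-28, 149), (-27, 149), (-26, 150), (-25, 150), (-24, 148), (-23, 148), (-22, 151), (-21, 151), (-20, 152), (-19, 153), (-18, 152), (-17, 149), (-16, 151), (-15, 154), (-14, 155), (-13, 154), (-12, 152), (-11, 151), (-10, 152), (-9, 151), (-8, 149), (-7, 148), (-6, 148), (-5, 148), (-4, 149), (-3, 148), (-2, 148
[... 2963 characters left out ...]
379, 151), (380, 132), (381, 118), (382, 125), (383, 142), (384, 153)]
end z.03 -0.083 [(360, 118), (361, 112), (362, 98), (363, 81), (364, 77), (365, 109), (366, 130), (367, 130), (368, 135), (369, 143), (370, 144), (371, 144), (372, 139), (373, 129), (374, 146), (375, 154), (376, 151), (377, 150), (378, 152), (379, 151), (380, 152), (381, 151), (382, 152), (383, 152), (384, 152)]
end z.03 -0.066 [(360, 121), (361, 111), (362, 99), (363, 104), (364, 118), (365, 125), (366, 128), (367, 130), (368, 138), (369, 141), (370, 142), (371, 142), (372, 138), (373, 131), (374, 147), (375, 154), (376, 150), (377, 153), (378, 154), (379, 154), (380, 154), (381, 154), (382, 153), (383, 154), (384, 153)]
```

```bash
python3 -m crank '0 -15 4 0 0 0 1;0 -30 10 0 0 0 1;0 -30 12 0 0 0 1;0 -30 10 0 0 0 1;0 -14 0 0 0 0 1;0 0 0 0 0 8 1;0 0 0 0 0 8 1;0 0 0 0 0 8 1' >/dev/null; python3 -m crank '0 0 0 0 0 8 1;0 0 0 0 0 8 1;0 0 0 0 0 8 1;0 0 0 0 0 8 1;0 0 0 0 0 8 1;0 0 0 0 0 8 1;0 0 0 0 0 8 1;0 0 0 0 0 5 1' >/dev/null; python3 -m crank '0 0 0 0 0 0 1;0 0 0 0 0 0 1'|tail -1; python3 - <<'E'
from h import *
np.set_printoptions(precision=4,suppress=True)
s,Rt=st()
for k in range(3):
    d=get('wrist','w9.png')
    q=pix(d,[[.4285+i*.046,-.0822+j*.022,.030] for i,j in((-1,-1),(1,-1),(1,1),(-1,1))])
    P=holes(d,q,.030,8)
print(np.round(P,4))
g=cv2.cvtColor(d['pixels'],cv2.COLOR_BGR2GRAY)
def prof(L):
    q=pix(d,L).astype(np.float32);return cv2.remap(g,q[:,:1],q[:,1:],cv2.INTER_LINEAR)[:,0].tolist()
# rest base edges near the -y side, seen below the pile edge, and pile ends
r=range(385,480,1);print('base x, y-.116',list(zip(r,prof([[k/1e3,-.116,.006] for k in r]))))
E
```

```text
gripper_force: 0.0
t 31.75 pos [ 0.4284 -0.1998  0.3222] F [-109.2   15.6  322.2] toolx yaw 1.6585 tz [-0.001  0.    -1.   ] f [-0.3 -0.1  0.5] w 0.0851 gf 0.0
px [[231.5, 90.2], [343.8, 101.2], [353.3, 39.7], [233.6, 27.4]] len [0.0917 0.0439 0.0917 0.0438]
mid [ 0.4276 -0.0817  0.03  ] F [[-226.9553   24.6836   30.    ]] yaw -0.0024427260086178405
px [[231.4, 90.2], [343.7, 101.1], [353.2, 39.7], [233.6, 27.4]] len [0.0917 0.0439 0.0917 0.0439]
mid [ 0.4276 -0.0817  0.03  ] F [[-226.916    24.6894   30.    ]] yaw -0.002580018115641917
px [[231.4, 90.1], [343.6, 100.9], [353.1, 39.5], [233.5, 27.2]] len [0.0917 0.0438 0.0916 0.0439]
mid [ 0.4276 -0.0817  0.03  ] F [[-226.9422   24.7077   30.    ]] yaw -0.0026372506371259152
[[ 0.3817 -0.1035  0.03  ]
 [ 0.4734 -0.1037  0.03  ]
 [ 0.4735 -0.0599  0.03  ]
 [ 0.3819 -0.0596  0.03  ]]
base x, y-.116 [(385, 79), (386, 79), (387, 79), (388, 78), (389, 79), (390, 79), (391, 78), (392, 78), (393, 79), (394, 80), (395, 80), (396, 80), (397, 81), (398, 80), (399, 79), (400, 77), (401, 77), (402, 80), (403, 82), (404, 81), (405, 79), (406, 78), (407, 80), (408, 81), (409, 82), (410, 81), (411, 80), (412, 81), (413, 81), (414, 81), (415, 81), (416, 82), (417, 82), (418, 83), (419, 82), (420, 82), (421, 81), (422, 83), (423, 84), (424, 85), (425, 85), (426, 84), (427, 84), (428, 88), (429, 86), (430, 86), (431, 87), (432, 86), (433, 86), (434, 86), (435, 85), (436, 84), (437, 85), (438, 87), (439, 85), (440, 85), (441, 85), (442, 84), (443, 84), (444, 84), (445, 86), (446, 86), (447, 84), (448, 87), (449, 86), (450, 87), (451, 87), (452, 88), (453, 87), (454, 86), (455, 85), (456, 87), (457, 88), (458, 81), (459, 77), (460, 85), (461, 89), (462, 89), (463, 84), (464, 76), (465, 67), (466, 67), (467, 77), (468, 80), (469, 80), (470, 80), (471, 81), (472, 81), (473, 80), (474, 80), (475, 80), (476, 80), (477, 80), (478, 80), (479, 80)]
```

The upper plate sits about 1 mm off the lower one in x, and the pile about 3 mm short of the rest's middle. I'll correct both with light grips.

```bash
python3 -m crank '0 0 0 0 0 -5 1;0 0 0 0 0 -8 1;0 0 0 0 0 -8 1;0 0 0 0 0 -8 1;0 0 0 0 0 -8 1;0 0 0 0 0 -8 1;0 0 0 0 0 -8 1;0 0 0 0 0 -8 1' >/dev/null; python3 -m crank '0 0 0 0 0 -8 1;0 0 0 0 0 -8 1;0 0 0 0 0 -8 1;0 15 0 0 0 0 1;0 30 0 0 0 0 1;0 30 0 0 0 0 1;0 30 0 0 0 0 1;0 14 0 0 0 0 1' >/dev/null;python3 -m crank '0 0 20 0 0 0 1;0 0 35 0 0 0 1;0 0 35 0 0 0 1;0 0 20 0 0 0 1;0 0 15 0 0 0 1;0 0 0 0 0 0 1;0 0 0 0 0 0 1'>/dev/null; python3 - <<'E'
from h import *
s,Rt=st();print((Rt.T@(np.array([.4290,-.0814,.1935])-s['position']))*1e3)
E
```

```text
t 34.2 pos [ 0.4289 -0.0809  0.1977] F [-227.6   26.   197.7] toolx yaw 3.1394 tz [-0.  0. -1.] f [ 0.4 -0.4  0.2] w 0.0855 gf 0.0
[-0.11535926 -0.48495996  4.21832693]
```

```bash
python3 -m crank '0 -0.4 4 0 0 0 0.6;0 0 0 0 0 0 0.6;0 0 0 0 0 0 0.4;0 0 0 0 0 0 0.3;0 0 0 0 0 0 0.3;0 0 0 0 0 0 0.3;0 0 0 0 0 0 0.3' 20; python3 -m crank '-0.5 0 0 0 0 0 0.3;-0.6 0 0 0 0 0 0.3;0 0 0 0 0 0 0.3;0 0 0 0 0 0 0.3'
```

```text
time: 34.9
position: [0.4289, -0.0815, 0.1942]
tcp_rot: [0.005, 3.141, -0.001]
wrist_force: [-0.5, 0.5, 6.7]
gripper_width: 0.0592
gripper_force: 20.1
time: 35.3
position: [0.4292, -0.0815, 0.1941]
tcp_rot: [-0.005, -3.141, 0.001]
wrist_force: [-4.2, 0.1, 10.8]
gripper_width: 0.0594
gripper_force: 20.5
```

```bash
python3 -m crank '0 0 -0.7 0 0 0 0.3;-0.4 0 -0.3 0 0 0 0.3;0 0 0 0 0 0 0.3;0 0 0 0 0 0 0.3'
```

```text
time: 35.7
position: [0.4304, -0.0815, 0.1945]
tcp_rot: [0.005, 3.141, 0.0]
wrist_force: [0.2, 0.4, -2.3]
gripper_width: 0.0595
gripper_force: 21.9
```

```bash
python3 -m crank '0 0 0 0 0 0 0.6;0 0 0 0 0 0 0.6;0 0 0 0 0 0 0.6;0 0 6 0 0 0 0.6;0 0 5 0 0 0 0.6;0 0 0 0 0 0 0.4;0 0 0 0 0 0 0.3;0 0 0 0 0 0 0.3'|tail -5; python3 -m crank '0 0 0 0 0 0 0.3;0 0 0 0 0 0 0.3;0 0 -0.7 0 0 0 0.3;-1 0 0 0 0 0 0.3;-1 0 0 0 0 0 0.3;0 0 0 0 0 0 0.3;0 0 0 0 0 0 0.3'
```

```text
position: [0.4302, -0.0814, 0.1834]
tcp_rot: [-0.005, -3.141, -0.0]
wrist_force: [0.1, 1.1, -3.3]
gripper_width: 0.0596
gripper_force: 22.6
time: 37.2
position: [0.4323, -0.0815, 0.1842]
tcp_rot: [-0.005, -3.142, -0.0]
wrist_force: [-0.1, 0.3, -2.5]
gripper_width: 0.0594
gripper_force: 22.6
```

```bash
python3 -m crank '0 0 0 0 0 0 1;0 0 0 0 0 0 1;0 0 0 0 0 0 1;0 0 -20 0 0 0 1;0 0 -40 0 0 0 1;0 0 -40 0 0 0 1;0 0 -38 0 0 0 1;0 0 0 0 0 0 1' >/dev/null;  python3 -m crank '0 -15 0 0 0 0 1;0 -30 0 0 0 0 1;0 -30 0 0 0 0 1;0 -30 0 0 0 0 1;0 -14 0 0 0 0 1;0 0 0 0 0 8 1;0 0 0 0 0 8 1;0 0 0 0 0 8 1' >/dev/null; python3 -m crank '0 0 0 0 0 8 1;0 0 0 0 0 8 1;0 0 0 0 0 8 1;0 0 0 0 0 8 1;0 0 0 0 0 8 1;0 0 0 0 0 8 1;0 0 0 0 0 8 1;0 0 0 0 0 5 1' >/dev/null; python3 -m crank '0 0 0 0 0 0 1;0 0 0 0 0 0 1'|tail -1; python3 - <<'E'
from blk import *
np.set_printoptions(precision=4,suppress=True)
s,Rt=st();d=get('wrist','w10.png')
q=pix(d,[[.431+i*.046,-.0822+j*.022,.030] for i,j in((-1,-1),(1,-1),(1,1),(-1,1))])
P=holes(d,q,.030,8)
g=cv2.cvtColor(d['pixels'],cv2.COLOR_BGR2GRAY)
def prof(L):
    q=pix(d,L).astype(np.float32);return cv2.remap(g,q[:,:1],q[:,1:],cv2.INTER_LINEAR)[:,0].tolist()
for y in(-.09,-.07):
    r=range(370,382);print(list(zip(r,prof([[k/1e3,y,.03] for k in r]))))
    r=range(480,496);print(list(zip(r,prof([[k/1e3,y,.03] for k in r]))))
E
```

```text
gripper_force: 0.0
t 39.8 pos [ 0.4319 -0.1999  0.3221] F [-108.8   19.1  322.1] toolx yaw 1.6586 tz [-0.  0. -1.] f [ 0.7 -0.6  0.6] w 0.0851 gf 0.0
px [[231.5, 90.7], [343.8, 101.6], [353.4, 40.3], [233.6, 27.9]] len [0.0917 0.0438 0.0917 0.0438]
mid [ 0.4313 -0.0822  0.03  ] F [[-226.1433   28.315    30.    ]] yaw -0.002236844060741977
[(370, 71), (371, 62), (372, 62), (373, 90), (374, 124), (375, 125), (376, 123), (377, 122), (378, 142), (379, 158), (380, 159), (381, 158)]
[(480, 150), (481, 151), (482, 150), (483, 150), (484, 143), (485, 122), (486, 123), (487, 123), (488, 124), (489, 123), (490, 122), (491, 123), (492, 123), (493, 121), (494, 121), (495, 120)]
[(370, 66), (371, 92), (372, 121), (373, 120), (374, 120), (375, 120), (376, 132), (377, 134), (378, 144), (379, 166), (380, 167), (381, 166)]
[(480, 142), (481, 142), (482, 143), (483, 143), (484, 140), (485, 111), (486, 149), (487, 152), (488, 152), (489, 152), (490, 152), (491, 152), (492, 151), (493, 151), (494, 150), (495, 150)]
```

```bash
python3 -m crank '0 0 -20 0 0 0 1;0 0 0 0 0 0 1;0 0 0 0 0 0 1;0 0 0 0 0 0 1'|head -2; python3 -c "
from h import *
print(ticket.sign_off())"
```

```text
time: 40.25
position: [0.4316, -0.2005, 0.3417]
the job is handed in; nothing more can be done
None
```

I handed the job in at about 40 s: the clamp arm is open, both gauge blocks stand on the deck clear of the lower plate, and the two plates are piled on the rest, centred to about 1 mm and flush to about 1 mm by calculation (I could not see the covered plate's edges).

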